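Squeeze-test hose clamps and sort them to stock or repair

ROBOT

A 7-joint arm with a two-finger parallel gripper is mounted at the origin on the work surface. World frame = base frame: x ahead of the robot, y to its left, z up, the work surface at z = 0. Lengths are in mm, angles in rad, forces in N, time in s.
With the tool pointing down it reaches from about 425 to 875 mm from the base axis. Payload 8.4 kg.
Tool frame: the origin (TCP) lies at the very end of the fingers, on their centre line; the grasp point (between the pads) lies hold_point_z behind it (hold_point_z is the distance from the TCP to the grasp point, in mm); z points along the fingers, y is the line along which they close (so a half turn about z gives the same grasp; the last joint's range is limited). The gripper opens to 85 mm and grips with 20 to 120 N. Pads are 22 mm wide; open, the fingers measure 114 mm over their backs; the gripper's body (76 mm by 85 mm) begins 54 mm behind the grasp point. The pads swing forward as they close: fully open they stand 13 mm farther back than shut.
Start: joints at [-1.384, 0.333, 0.04, 1.465, -0.013, 1.343, -0.059], TCP at [183.253, 623.604, 231.308] pointing down, gripper open.
Joint ranges: [-2.58, 2.58], [-0.38, 2.09], [-1.3, 1.39], [0.25, 2.4], [-1.5, 4.64], [0.08, 2.09], [-2.65, 2.65]. Speed limits (rad/s): [2.22, 2.22, 2.79, 2.79, 3.14, 3.14, 3.14].

INTERFACE

Orientations are given as a rotation vector (axis times angle).
In Python, from rig import get_obs, read_camera, calibration, close_job, hold_point_z gives the robot as it stands.
- The arm moves only by the shell command python3 -m handwheel 'ROWS' [FORCE]. ROWS is JSON, a list of rows, each a list of 3 entries, a list of its own where there are three numbers: the turn, a rotation vector about the tool's x, y, z in units of pi rad (1.0 is pi rad), then the shift along the tool's x, y, z in units of 25 cm (1.0 is 25 cm), then the opening, from 0 (shut) to 1 (fully open). In form: [[[rx, ry, rz], [x, y, z], claw], ...]. A call has 1 to 5 rows; each row is the pose to reach, as a shift and turn from the pose commanded when the call began, along the tool's axes at that moment, turning the shorter way round; what a row does not reach only later rows make up. A row lasts 1/10 s, in which the tool goes at most 50 mm and 8.59 degrees, less where a joint would pass 70% of its speed; a pose out of reach is approached as far as the arm can. A call with a number of a shift or a turn outside -1 to 1 is refused whole. A call with a gripper value outside its range is refused whole. The fingers move at their own pace and stop on an object; FORCE is the grip in N (left out, the last holds). Time passes only in rows, so rows that repeat a pose let the fingers close. It gives the time, the measured TCP pose, the force, the opening and the grip force at its end, in the units of the state.
- get_obs(): the state, without advancing time (a new reading comes with each control period).
- read_camera(name): name is "scene" or "top"; returns the picture (400x640x3 uint8, red, green, blue); there is no depth.
- calibration(name): a dict with "vfov" (degrees; the focal length in pixels is half the picture's height over the tangent of half this angle, whatever the lens; pixels are square), "cx", "cy" (the principal point, pixels), "rvec" (rotation vector, rad) and "tvec" (3), from world to camera coordinates, as OpenCV has them. Camera axes: x right, y down, z forward; pixel columns grow to the right and rows downward; lengths in mm; the calibration is good to about 2 mm. A picture is of the moment at which its call begins. calibration takes no time and is no camera call.
- close_job(): hands the job in; it is judged then, once.
The state is a dict: "time_s": time; "joints": joint angles; "qd": joint speeds; "effort": joint torques, N m; "ee_pos": TCP position; "orientation": TCP orientation; "contact_force": force on the tool from outside, world axes, zero at the start; "wrist_torque": the same for the moment, N m; "opening": finger opening in mm; "finger_force": force on a finger pad.
Only numpy, scipy, OpenCV 4.12 (cv2) and the standard library are available. Lean on these libraries where they do the work, as an engineer would, in place of code of your own. Each camera call takes 0.05 s, during which the arm holds its last target. There are 200 camera calls.

TASK

Squeeze the handles of each of the three hose clamps as far as they will go to find out whether its hinge is free or seized: leave each free one fully squeezed shut and lay it in the rectangular stock tray, and lay any seized one, which hardly gives, in the round repair dish. Lay every clamp flat on the bottom of its tray, not on another clamp, set it down rather than dropping it, and leave the jar, the beaker and the spanner where they are.

Things in the scene. Friction and masses are not known exactly. Their poses are not given: they have to be found in the camera images.
- clamp_a: white plastic scissors-type hose clamp lying flat: two levers crossing at a hinge pin, a narrow X in plan. All three clamps look alike; any may be seized. 20 mm high, about 80 g. Origin: hinge axis, at the underside; z up; +x runs midway between the two handles while open (as found). Handles reach 85 mm from the hinge (+x), jaws 33 mm (-x). Each handle has a flat thumb tab on its outer face
- hinge_a (a joint): squeeze angle of clamp_a, rad: 0 = wide open as found, grows as its handles are squeezed together; no spring, a light friction (2 to 3 N at the tabs) lets it stay where it is left. A free hinge closes all the way to about 0.42; a seized one gives only its slack, about 0.06 (3 to 4 mm at the tabs), and then stops dead
- clamp_b: hose clamp, same look, size and frame as clamp_a. The tabs are centred 60 mm from the hinge (+x), 28 mm long, full height; over them (in y) a clamp is 45 mm wide when open, 20 mm squeezed shut; the open handle ends are 50 mm wide
- hinge_b (a joint): squeeze angle of clamp_b, rad: 0 = wide open as found, grows as its handles are squeezed together; no spring, a light friction (2 to 3 N at the tabs) lets it stay where it is left. A free hinge closes all the way to about 0.42; a seized one gives only its slack, about 0.06 (3 to 4 mm at the tabs), and then stops dead
- clamp_c: hose clamp, same look, size and frame as clamp_a. Each frame is fixed to the lever whose handle lies at +y, so while a clamp is squeezed the line midway between its handles turns in its frame by half the hinge angle (towards +y)
- hinge_c (a joint): squeeze angle of clamp_c, rad: 0 = wide open as found, grows as its handles are squeezed together; no spring, a light friction (2 to 3 N at the tabs) lets it stay where it is left. A free hinge closes all the way to about 0.42; a seized one gives only its slack, about 0.06 (3 to 4 mm at the tabs), and then stops dead
- stock_tray: stock tray: rectangular open grey plastic tray fixed to the bench, outside 220 mm (x) by 160 mm (y), 22 mm high, walls and floor 4 mm thick. Origin: centre of its underside, so the inner floor is at z = 4 mm
- repair_dish: repair dish: round open grey plastic dish fixed to the bench, outside diameter 168 mm at the foot and 172 mm at the rim, 22 mm high, wall and floor 4 mm thick. Origin: centre of its underside, inner floor at z = 4 mm
- jar: bystander: small amber glass jar with a white cap, 48 mm diameter, 60 mm high; origin at the centre of its underside
- beaker: bystander: clear beaker, 66 mm diameter, 65 mm high; origin at the centre of its underside
- spanner: bystander: steel open-ended spanner lying flat, 150 mm long along its x
Things that resemble listed ones, but are neither listed nor needed, are in the scene too. Leave any blue or brown look-alike of the clamp_a alone.

How it is judged (in metres and radians):
On the way, in this order (a step that is already met when the one before it is completed fails the run):
1. the handles of a clamp have been squeezed, taking up at least the slack of its hinge (value of joint any of hinge_a, hinge_b, hinge_c above 0.03 rad), for 0.1 s.
2. a first clamp lies released and flat in a tray that suits how its hinge was left (((((value of joint hinge_a above 0.33 rad and x of clamp_a in the frame of stock_tray between -0.106 and 0.106 m and y of clamp_a in the frame of stock_tray between -0.076 and 0.076 m and z of clamp_a in the frame of stock_tray below 0.012 m) or (value of joint hinge_a between 0.03 and 0.15 rad and horizontal distance between clamp_a and repair_dish below 0.082 m and z of clamp_a in the frame of repair_dish below 0.012 m)) and angle between clamp_a's own z axis and vertical below 0.15 rad and contact force between the fingers and clamp_a below 0.1 N) or (((value of joint hinge_b above 0.33 rad and x of clamp_b in the frame of stock_tray between -0.106 and 0.106 m and y of clamp_b in the frame of stock_tray between -0.076 and 0.076 m and z of clamp_b in the frame of stock_tray below 0.012 m) or (value of joint hinge_b between 0.03 and 0.15 rad and horizontal distance between clamp_b and repair_dish below 0.082 m and z of clamp_b in the frame of repair_dish below 0.012 m)) and angle between clamp_b's own z axis and vertical below 0.15 rad and contact force between the fingers and clamp_b below 0.1 N) or (((value of joint hinge_c above 0.33 rad and x of clamp_c in the frame of stock_tray between -0.106 and 0.106 m and y of clamp_c in the frame of stock_tray between -0.076 and 0.076 m and z of clamp_c in the frame of stock_tray below 0.012 m) or (value of joint hinge_c between 0.03 and 0.15 rad and horizontal distance between clamp_c and repair_dish below 0.082 m and z of clamp_c in the frame of repair_dish below 0.012 m)) and angle between clamp_c's own z axis and vertical below 0.15 rad and contact force between the fingers and clamp_c below 0.1 N))), for 0.2 s.
At the end, for the whole second after the job is handed in: Each free clamp in the rectangular tray, squeezed shut (hinge over 0.33 rad); each seized one in the round dish, its slack taken up (over 0.03 rad). All flat (tilt under 0.15 rad, underside within 8 mm of the inner floor), hinge inside the walls, released, at rest (((value of joint hinge_a above 0.33 rad and x of clamp_a in the frame of stock_tray between -0.106 and 0.106 m and y of clamp_a in the frame of stock_tray between -0.076 and 0.076 m and z of clamp_a in the frame of stock_tray below 0.012 m) or (value of joint hinge_a between 0.03 and 0.15 rad and horizontal distance between clamp_a and repair_dish below 0.082 m and z of clamp_a in the frame of repair_dish below 0.012 m)) and angle between each of clamp_a, clamp_b, clamp_c's own z axis and vertical below 0.15 rad and contact force between the fingers and clamp_a below 0.1 N and linear speed of each of clamp_a, clamp_b, clamp_c below 0.02 m/s and ((value of joint hinge_b above 0.33 rad and x of clamp_b in the frame of stock_tray between -0.106 and 0.106 m and y of clamp_b in the frame of stock_tray between -0.076 and 0.076 m and z of clamp_b in the frame of stock_tray below 0.012 m) or (value of joint hinge_b between 0.03 and 0.15 rad and horizontal distance between clamp_b and repair_dish below 0.082 m and z of clamp_b in the frame of repair_dish below 0.012 m)) and contact force between the fingers and clamp_b below 0.1 N and ((value of joint hinge_c above 0.33 rad and x of clamp_c in the frame of stock_tray between -0.106 and 0.106 m and y of clamp_c in the frame of stock_tray between -0.076 and 0.076 m and z of clamp_c in the frame of stock_tray below 0.012 m) or (value of joint hinge_c between 0.03 and 0.15 rad and horizontal distance between clamp_c and repair_dish below 0.082 m and z of clamp_c in the frame of repair_dish below 0.012 m)) and contact force between the fingers and clamp_c below 0.1 N and (value of joint each of hinge_a, hinge_b above 0.33 rad or value of joint each of hinge_b, hinge_c above 0.33 rad or value of joint each of hinge_a, hinge_c above 0.33 rad)); the robot touches nothing.
It fails at once if a bystander (jar, beaker, spanner) is moved by more than 30 mm (distance of any of jar, beaker, spanner from where it was at the start of the episode above 0.03 m).
It fails at once if a clamp is dropped from more than about 50 mm or thrown (faster than 1 m/s out of the fingers) ((linear speed of clamp_a above 1 m/s and contact force between the fingers and clamp_a below 0.05 N) or (linear speed of clamp_b above 1 m/s and contact force between the fingers and clamp_b below 0.05 N) or (linear speed of clamp_c above 1 m/s and contact force between the fingers and clamp_c below 0.05 N)).
It also fails if it takes over 64 s, if anything falls off the work surface, if the arm or the gripper's body presses on something with over 40 N, if the wrist force passes 120 N, or if a joint passes its speed limit or range.

## Working session

There is one attempt and no reset: what is moved stays moved. The work goes in short steps, Python scripts to look and compute and a shell command to move; the robot and the scene stay as the last step left them, time stands still between calls to the robot, and variables do not carry over. Pictures are saved under pics/ and viewed, at most 10 in all, crops included, and the job is handed in when it is done.

```bash
ls; mkdir -p pics; python3 - <<'E'
from rig import *
import rig,cv2
print(get_obs()); print(hold_point_z if not callable(hold_point_z) else hold_point_z())
for n in("top","scene"):
    print(n,calibration(n)); cv2.imwrite(f"pics/{n}0.png",read_camera(n)[:,:,::-1])
E
```

```text
pics
{'time_s': 0.0, 'joints': array([-1.38418406,  0.33393031,  0.03985144,  1.46632606, -0.01338192,
        1.34331907, -0.05847811]), 'qd': array([ 9.20367120e-06, -6.34811057e-04, -6.08238985e-04,  2.22911881e-04,
        5.96219176e-04,  1.00743021e-03,  8.63482995e-04]), 'effort': array([-1.31670356e-03, -6.58554268e+01,  1.36436943e+00, -4.05569458e+01,
        1.66733935e-02,  1.27466989e-02, -3.57442264e-05]), 'ee_pos': array([183.14357944, 623.15469457, 230.38162622]), 'orientation': array([-4.47363957e-01, -3.10945649e+00,  2.69090639e-03]), 'contact_force': array([-0.42432352,  1.116702  ,  0.90143547]), 'wrist_torque': array([ 0.04077038, -0.01732434, -0.05885176]), 'finger_force': 0.0, 'opening': 85.60629895418988}
18.700000000000003
top {'vfov': 53.11543029894594, 'cx': 324.5106665696482, 'cy': 200.58078579430446, 'rvec': array([ 2.20158187, -2.14360507,  0.09156462]), 'tvec': array([-26.02134084, 563.08183347, 916.22972712])}
scene {'vfov': 53.78679352811383, 'cx': 319.08532381587634, 'cy': 198.52816520759595, 'rvec': array([ 1.23451762,  2.44004074, -0.78920448]), 'tvec': array([ 335.95496449, -325.16331523, 1061.31696094])}
```

```bash
cat > h.py <<'E'
from rig import *
import numpy as np, cv2
from scipy.spatial.transform import Rotation as R
def cam(n):
    c=calibration(n); f=200/np.tan(np.radians(c["vfov"])/2)
    return np.array([[f,0,c["cx"]],[0,f,c["cy"]],[0,0,1]]),R.from_rotvec(c["rvec"]).as_matrix(),c["tvec"]
def world(n,u,v,z):
    K,M,t=cam(n); d=M.T@np.linalg.solve(K,[u,v,1]); o=-M.T@t
    return o+d*(z-o[2])/d[2]
def pix(n,p):
    K,M,t=cam(n); q=K@(M@np.array(p,float)+t); return q[:2]/q[2]
E
python3 - <<'E'
from h import *
im=cv2.imread("pics/top0.png"); cv2.imwrite("pics/top0b.png",cv2.resize(im,(800,500),interpolation=cv2.INTER_CUBIC))
for u,v in((0,0),(640,0),(0,400),(640,400)): print(world("top",u,v,0))
E
```

```text
[1055.41190277  826.97185548    0.        ]
[1094.55739468 -792.41833232    0.        ]
[ 81.4606762  729.44311547   0.        ]
[ 123.77627546 -750.13255409    0.        ]
```

View pics/top0.png

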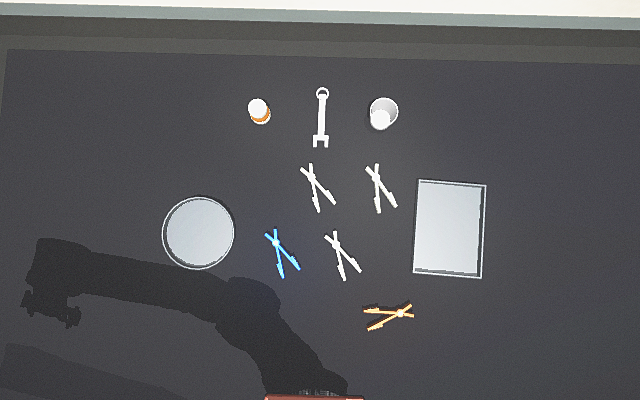

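View pics/scene0.png

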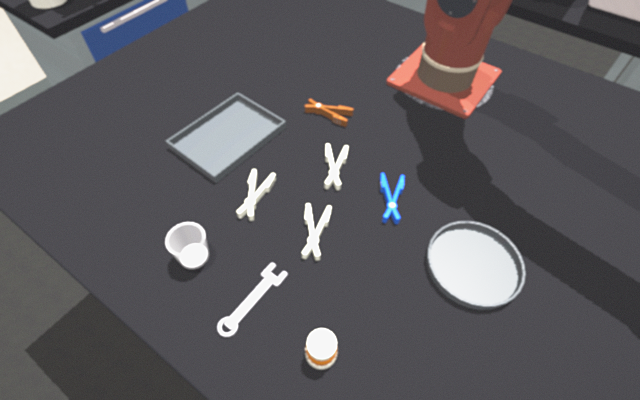

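Top view: white clamps have hinges near (310,177), (375,176) and (336,243), with handles towards the bottom right. The dish is at (199,233) and the tray at (450,229). The blue look-alike is at (277,243) and the brown one at (400,313). I'll zoom in on the clamps next.

```bash
python3 - <<'E'
from h import *
im=cv2.imread("pics/top0.png")
c=[cv2.resize(im[y:y+65,x:x+65],None,fx=6,fy=6,interpolation=cv2.INTER_CUBIC) for x,y in((288,155),(351,155))]
cv2.imwrite("pics/z.png",np.hstack([cv2.resize(im[y:y+65,x:x+65],(266,266),interpolation=cv2.INTER_CUBIC) for x,y in((288,155),(351,155),(313,222))]))
hsv=cv2.cvtColor(im,cv2.COLOR_BGR2HSV)
m=((hsv[...,2]>140)).astype(np.uint8)
n,l,s,ce=cv2.connectedComponentsWithStats(m)
for i in range(1,n):
    if s[i,4]>150 and s[i,1]>50:
        p=np.argwhere(l==i)[:,::-1].astype(float)
        w=np.array([world("top",*q,15)[:2] for q in p]) if s[i,4]<9000 else p
        ev,V=np.linalg.eigh(np.cov(w.T)); 
        print(s[i],ce[i].round(1),w.mean(0).round(1),"size",np.sqrt(ev).round(1),"ang",np.degrees(np.arctan2(V[1,1],V[0,1])).round(1))
E
```

```text
[313  87  16  61 490] [321.1 118.8] [763.3   2.6] size [ 8.3 44.7] ang 179.6
[370  97  29  33 731] [382.9 112.8] [ 782.1 -146.7] size [16.9 20.9] ang 158.4
[248  98  23  26 445] [258.7 111. ] [778.7 154.7] size [12.5 17.3] ang -150.0
[300 163  36  50 399] [316.2 186.7] [597.3   9.8] size [12.9 33.5] ang -150.6
[365 163  33  51 456] [379.5 188. ] [ 598.2 -141.1] size [13.1 33.5] ang -158.4Traceback (most recent call last):
  File "<stdin>", line 11, in <module>
  File "h.py", line 8, in world
    K,M,t=cam(n); d=M.T@np.linalg.solve(K,[u,v,1]); o=-M.T@t
          ~~~^^^
  File "h.py", line 5, in cam
    c=calibration(n); f=200/np.tan(np.radians(c["vfov"])/2)
ValueError: time passes only in moves, steps and waits
```

View pics/z.png

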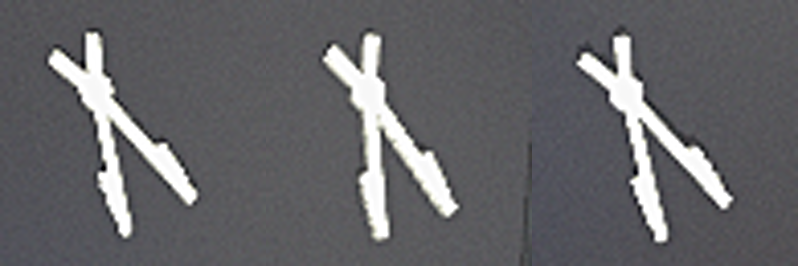

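```bash
python3 - <<'E'
import re
s=open("h.py").read()
s=s.replace("def cam(n):","import functools\n@functools.lru_cache\ndef cam(n):"); open("h.py","w").write(s)
E
python3 - <<'E'
from h import *
S=65/266
for k,(ox,oy),h,e1,e2 in ((1,(288,155),(97,92),(125,232),(192,198)),(2,(351,155),(103,92),(114,235),(186,210)),(3,(313,222),(95,94),(128,238),(196,202))):
    H,A,B=[world("top",ox+a*S,oy+b*S,18)[:2] for a,b in(h,e1,e2)]
    ua,ub=[(q-H)/np.linalg.norm(q-H) for q in(A,B)]; d=ua+ub; d/=np.linalg.norm(d)
    print(k,"hinge",H.round(1),"dir",np.degrees(np.arctan2(d[1],d[0])).round(1),"tabmid",(H+d*60).round(1),np.linalg.norm(A-H),np.linalg.norm(B-H))
im=cv2.imread("pics/top0.png"); g=im.max(2)
m=(g>140).astype(np.uint8); n,l,s,ce=cv2.connectedComponentsWithStats(m)
for i in range(1,n):
    if s[i,4]>150 and s[i,1]>80:
        p=np.argwhere(l==i)[:,::-1].astype(float); print(s[i],ce[i].round(1))
        if s[i,4]<9000 and s[i,2]<60:
            w=np.array([world("top",*q,15)[:2] for q in p]); ev,V=np.linalg.eigh(np.cov(w.T))
            print("   ",w.mean(0).round(1),np.degrees(np.arctan2(V[1,1],V[0,1])).round(1))
        else: 
            x,y,a,b=s[i,:4]; print("   ",[world("top",u,v,22)[:2].round(0) for u,v in((x,y),(x+a,y),(x,y+b),(x+a,y+b),(x+a/2,y+b/2))])
o=get_obs(); M=R.from_rotvec(o["orientation"]).as_matrix(); print(M.round(3),o["time_s"])
E
```

```text
1 hinge [618.7  21.1] dir -151.9 tabmid [565.7  -7.2] 83.32098468378507 82.9921257800901
2 hinge [ 622.7 -132.5] dir -159.4 tabmid [ 566.6 -153.6] 83.53453051988163 83.4957817311403
3 hinge [460.4 -41.2] dir -150.5 tabmid [408.2 -70.8] 83.55577568294542 83.9189733580727
[313  87  16  61 490] [321.1 118.8]
    [763.3   2.6] 179.6
[370  97  29  33 731] [382.9 112.8]
    [ 782.1 -146.7] 158.4
[248  98  23  26 445] [258.7 111. ]
    [778.7 154.7] -150.0
[300 163  36  50 399] [316.2 186.7]
    [597.3   9.8] -150.6
[365 163  33  51 456] [379.5 188. ]
    [ 598.2 -141.1] -158.4
[ 413  179   74  100 5978] [447.8 228.3]
    [array([ 621., -219.]), array([ 625., -394.]), array([ 387., -221.]), array([ 392., -392.]), array([ 505., -307.])]
[ 161  197   73   73 3743] [199. 232.]
    [array([562., 376.]), array([567., 203.]), array([392., 365.]), array([396., 195.]), array([478., 285.])]
[264 229  37  50 417] [280.9 253. ]
    [438.1  88.4] -150.5
[324 231  38  50 393] [341.3 254.9]
    [437.5 -53.6] -149.9
[363 304  51  28 368] [387.8 315.2]
    [ 301.8 -164.8] 103.4
[264 396 100   4 220] [303.3 398.2]
    [array([116., 114.]), array([ 123., -112.]), array([108., 114.]), array([ 114., -112.]), array([115.,   1.])]
[[-0.959  0.282 -0.   ]
 [ 0.282  0.959 -0.001]
 [-0.    -0.001 -1.   ]] 0.1
```

```bash
cat > plan.py <<'E'
# plan.py x y z yaw [x y z yaw ...]: shift/turn for consecutive calls, each from the previous target
import sys; from h import *
o=get_obs(); p=o["ee_pos"]; M=R.from_rotvec(o["orientation"])
print("now",p.round(1),"yaw",np.degrees(np.arctan2(*M.as_matrix()[[1,0],0])).round(1),"t",o["time_s"],"open",round(o["opening"],1),"F",o["contact_force"].round(1))
a=list(map(float,sys.argv[1:]))
for k in range(0,len(a),4):
    q=np.array(a[k:k+3]); w=np.radians(a[k+3]); c,s=np.cos(w),np.sin(w)
    N=R.from_matrix([[c,s,0],[s,-c,0],[0,0,-1]])
    t=(M.inv()*N).as_rotvec(); d=M.inv().apply(q-p)
    print("turn",(t/np.pi).round(4).tolist(),"shift",(d/250).round(4).tolist(),"rows>=",np.ceil(max(np.linalg.norm(d)/50,np.degrees(np.linalg.norm(t))/8.59)))
    p,M=q,N
E
python3 plan.py 300 430 200 185 430 210 180 208.8 566 -7 120 208.8 566 -7 3 208.8
```

```text
now [183.2 623.2 230.5] yaw 163.6 t 0.1 open 85.4 F [0.4 0.8 0.5]
turn [-0.0005, -0.0001, -0.1188] shift [-0.6663, -0.6096, 0.1229] rows>= 5.0
turn [0.0, 0.0, -0.1322] shift [-0.4413, -0.922, 0.08] rows>= 6.0
turn [0.0, 0.0, 0.0] shift [-0.0585, -1.0227, 0.24] rows>= 6.0
turn [0.0, 0.0, 0.0] shift [0.0, 0.0, 0.468] rows>= 3.0
```

```bash
python3 -m handwheel '[[[0,0,-0.119],[-0.666,-0.61,0.123],1],[[0,0,-0.119],[-0.666,-0.61,0.123],1],[[0,0,-0.119],[-0.666,-0.61,0.123],1],[[0,0,-0.119],[-0.666,-0.61,0.123],1],[[0,0,-0.119],[-0.666,-0.61,0.123],1]]' 40
python3 -m handwheel '[[[0,0,-0.132],[-0.44,-0.86,0.08],1],[[0,0,-0.132],[-0.44,-0.86,0.08],1],[[0,0,-0.132],[-0.44,-0.86,0.08],1],[[0,0,-0.132],[-0.44,-0.86,0.08],1],[[0,0,-0.132],[-0.44,-0.86,0.08],1]]'
python3 plan.py 566 -7 100 208.8
```

```text
time_s: 0.6
ee_pos: [302.3, 426.2, 199.8]
orientation: [0.132, -3.139, 0.003]
contact_force: [0.6, 0.1, -0.2]
opening: 85.4
finger_force: 0.0
time_s: 1.1
ee_pos: [427.0, 227.2, 180.7]
orientation: [0.783, -3.042, -0.0]
contact_force: [0.7, 0.6, 0.3]
opening: 85.5
finger_force: 0.0
now [427.  227.2 180.7] yaw -151.1 t 1.1 open 85.5 F [0.7 0.6 0.3]
turn [0.0, 0.0, 0.0003] shift [-0.0349, -1.089, 0.3226] rows>= 6.0
```

```bash
python3 -m handwheel '[[[0,0,0],[-0.032,-0.95,0.28],1],[[0,0,0],[-0.032,-0.95,0.28],1],[[0,0,0],[-0.032,-0.95,0.28],1],[[0,0,0],[-0.032,-0.95,0.28],1],[[0,0,0],[-0.032,-0.95,0.28],1]]'
python3 -m handwheel '[[[0,0,0],[-0.003,-0.139,0.042],1],[[0,0,0],[-0.003,-0.139,0.042],1],[[0,0,0],[-0.003,-0.139,0.042],1]]'
python3 plan.py 565.7 -7 3 208.8
python3 - <<'E'
from h import *
for n in("top","scene"):
    im=read_camera(n)[:,:,::-1]; u,v=map(int,pix(n,[566,-7,20])); print(u,v)
    c=im[max(v-80,0):v+80,u-100:u+100]; cv2.imwrite(f"pics/c_{n}.png",cv2.resize(c,None,fx=2,fy=2,interpolation=cv2.INTER_CUBIC))
a=cv2.imread("pics/c_top.png");b=cv2.imread("pics/c_scene.png"); cv2.imwrite("pics/c.png",np.hstack([a,b]))
E
```

```text
time_s: 1.6
ee_pos: [548.4, 22.9, 110.2]
orientation: [-0.781, 3.043, -0.0]
contact_force: [0.3, 1.4, 0.0]
opening: 85.3
finger_force: 0.0
time_s: 1.9
ee_pos: [564.9, -6.0, 99.7]
orientation: [0.778, -3.042, 0.0]
contact_force: [-0.2, 0.2, 0.4]
opening: 85.5
finger_force: 0.0
now [564.9  -6.   99.7] yaw -151.3 t 1.9 open 85.5 F [-0.2  0.2  0.4]
turn [0.0001, -0.0005, -0.0006] shift [-0.0015, -0.005, 0.3868] rows>= 2.0
322 199
317 211
```

View pics/c.png

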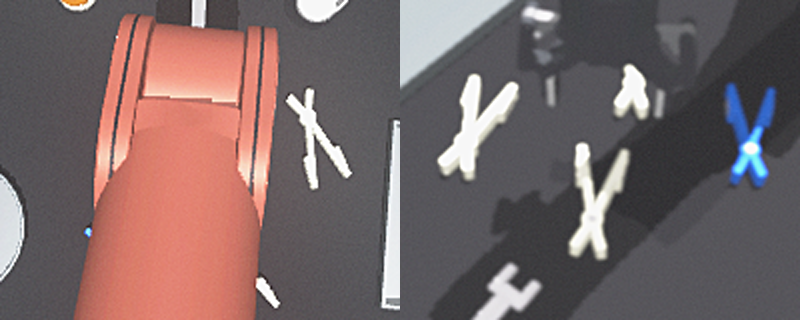

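Scene crop: the fingers at about (550,90) and (660,100) straddle the front clamp's handle tabs at (582,155)–(622,165), seen from above. Descending.

```bash
python3 -m handwheel '[[[0,0,0],[-0.001,-0.004,0.2],1],[[0,0,0],[-0.001,-0.004,0.35],1],[[0,0,0],[-0.001,-0.004,0.386],1],[[0,0,0],[-0.001,-0.004,0.386],1]]' 40
python3 -m handwheel '[[[0,0,0],[0,0,0],0.5],[[0,0,0],[0,0,0],0.4],[[0,0,0],[0,0,0],0.3],[[0,0,0],[0,0,0],0.2],[[0,0,0],[0,0,0],0.1]]'
python3 -m handwheel '[[[0,0,0],[0,0,0],0],[[0,0,0],[0,0,0],0],[[0,0,0],[0,0,0],0],[[0,0,0],[0,0,0],0],[[0,0,0],[0,0,0],0]]'
```

```text
time_s: 2.4
ee_pos: [565.1, -5.0, 3.4]
orientation: [0.783, -3.04, -0.001]
contact_force: [0.1, -0.5, 1.2]
opening: 85.3
finger_force: 0.0
time_s: 2.9
ee_pos: [567.0, -6.2, 5.4]
orientation: [-0.781, 3.041, -0.0]
contact_force: [-3.1, -1.7, 10.3]
opening: 18.1
finger_force: 38.6
time_s: 3.4
ee_pos: [567.0, -6.2, 5.4]
orientation: [-0.78, 3.041, -0.0]
contact_force: [-3.0, 0.3, 11.1]
opening: 18.1
finger_force: 38.7
```

Opening 18 mm, so this clamp is free. Taking it to the stock tray.

```bash
python3 -m handwheel '[[[0,0,0],[0,0,-0.1],0],[[0,0,0],[0,0,-0.3],0],[[0,0,0],[0,0,-0.32],0]]' 50
python3 plan.py 520 -175 80 195 471 -340 80 180 471 -340 9 180
```

```text
time_s: 3.7
ee_pos: [569.2, -6.3, 89.3]
orientation: [-0.778, 3.036, -0.001]
contact_force: [1.2, 0.1, -1.1]
opening: 17.2
finger_force: 49.4
now [569.2  -6.3  89.3] yaw -151.2 t 3.7 open 17.2 F [ 1.2  0.1 -1.1]
turn [-0.0006, 0.0024, 0.0765] shift [0.4972, -0.4967, 0.0348] rows>= 4.0
turn [0.0, 0.0, 0.0833] shift [0.3601, -0.5868, 0.0] rows>= 4.0
turn [0.0, 0.0, 0.0] shift [0.0, 0.0, 0.284] rows>= 2.0
```

```bash
python3 -m handwheel '[[[0,0,0.077],[0.497,-0.497,0.035],0],[[0,0,0.077],[0.497,-0.497,0.035],0],[[0,0,0.077],[0.497,-0.497,0.035],0],[[0,0,0.077],[0.497,-0.497,0.035],0],[[0,0,0.077],[0.497,-0.497,0.035],0]]'
python3 -m handwheel '[[[0,0,0.083],[0.36,-0.587,0],0],[[0,0,0.083],[0.36,-0.587,0],0],[[0,0,0.083],[0.36,-0.587,0],0],[[0,0,0.083],[0.36,-0.587,0],0],[[0,0,0.083],[0.36,-0.587,0],0]]'
python3 plan.py 471 -340 9 180
python3 - <<'E'
from h import *
a=read_camera("top");b=read_camera("scene"); cv2.imwrite("pics/d.png",np.hstack([cv2.resize(a[140:320,340:520],(400,400)),cv2.resize(b[40:240,120:320],(400,400))])[:,:,::-1])
E
```

```text
time_s: 4.2
ee_pos: [514.9, -179.6, 75.1]
orientation: [0.398, -3.116, 0.002]
contact_force: [-0.2, -1.3, -1.2]
opening: 16.9
finger_force: 49.4
time_s: 4.7
ee_pos: [466.0, -343.3, 75.2]
orientation: [-0.008, -3.141, 0.003]
contact_force: [0.7, 0.2, 0.3]
opening: 17.3
finger_force: 49.4
now [ 466.  -343.3   75.2] yaw 179.7 t 4.7 open 17.3 F [0.7 0.2 0.3]
turn [-0.0006, -0.0001, -0.0017] shift [-0.0199, 0.0137, 0.2649] rows>= 2.0
```

View pics/d.png

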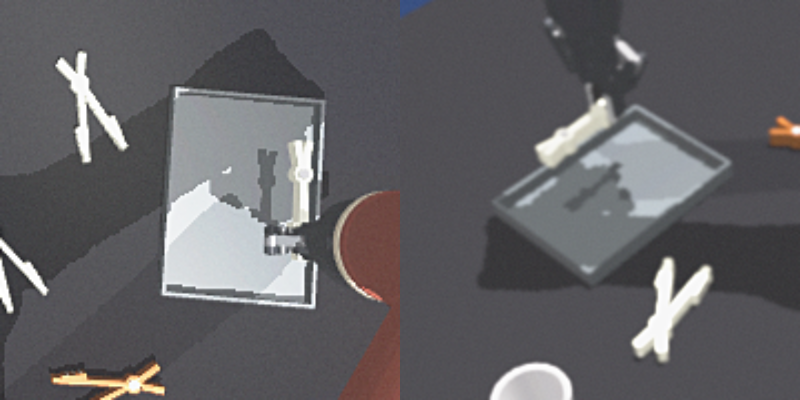

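Top crop: the shut clamp hangs straight, hinge at (302,173), over the right half of the tray. I'll shift 8 mm away from the wall and lower it.

```bash
python3 -m handwheel '[[[0,0,0],[-0.02,0.033,0.1],0],[[0,0,0],[-0.02,0.033,0.2],0],[[0,0,0],[-0.02,0.033,0.25],0],[[0,0,0],[-0.02,0.033,0.255],0],[[0,0,0],[-0.02,0.033,0.258],0]]'
python3 -m handwheel '[[[0,0,0],[0,0,0.004],0],[[0,0,0],[0,0,0.008],0],[[0,0,0],[0,0,0.008],0]]'
```

```text
time_s: 5.3
ee_pos: [473.3, -330.9, 10.8]
orientation: [0.002, -3.141, -0.0]
contact_force: [0.4, 0.8, -1.0]
opening: 17.5
finger_force: 49.1
time_s: 5.6
ee_pos: [473.3, -331.6, 9.6]
orientation: [-0.0, 3.14, 0.0]
contact_force: [-1.4, 1.8, 5.2]
opening: 17.5
finger_force: 49.8
```

```bash
python3 -m handwheel '[[[0,0,0],[0,0,0],0.3],[[0,0,0],[0,0,0],0.4],[[0,0,0],[0,0,0],0.4],[[0,0,0],[0,0,0],0.4]]'
python3 -m handwheel '[[[0,0,0],[0,0,-0.1],0.4],[[0,0,0],[0,0,-0.3],0.6],[[0,0,0],[0,0,-0.36],1],[[0,0,0],[0,0,-0.36],1]]'
python3 plan.py 566.6 -153.6 100 201.1 566.6 -153.6 5 201.1
python3 - <<'E'
from h import *
a=read_camera("top");b=read_camera("scene"); cv2.imwrite("pics/e.png",np.hstack([cv2.resize(a[140:320,340:520],(400,400)),cv2.resize(b[40:240,120:320],(400,400))])[:,:,::-1])
E
```

```text
time_s: 6.0
ee_pos: [472.9, -331.5, 8.7]
orientation: [-0.0, 3.141, -0.0]
contact_force: [-0.5, 0.3, -0.3]
opening: 34.2
finger_force: 0.0
time_s: 6.4
ee_pos: [474.4, -332.5, 101.4]
orientation: [0.0, 3.137, -0.003]
contact_force: [-0.4, 0.6, -1.4]
opening: 76.2
finger_force: 0.0
now [ 474.4 -332.5  101.4] yaw 180.0 t 6.4 open 76.2 F [-0.4  0.6 -1.4]
turn [-0.0008, 0.0014, -0.1172] shift [-0.3688, 0.7158, 0.0059] rows>= 5.0
turn [0.0, 0.0, 0.0] shift [0.0, 0.0, 0.38] rows>= 2.0
```

View pics/e.png

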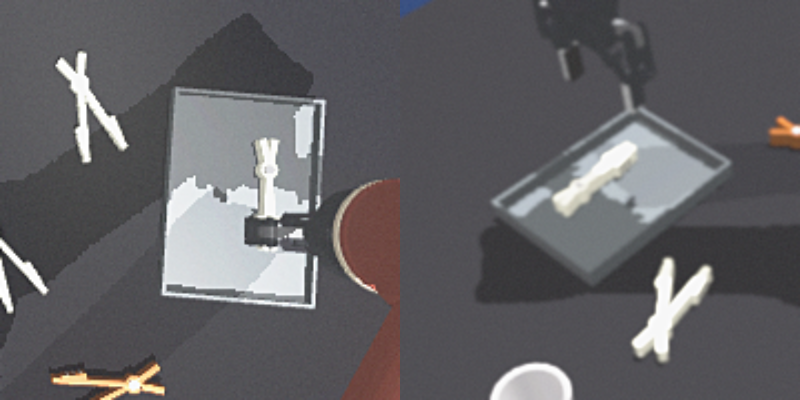

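The first clamp lies flat and shut in the tray, hinge at crop (267,168). Next is clamp 2.

```bash
python3 -m handwheel '[[[0,0,-0.117],[-0.369,0.716,0],1],[[0,0,-0.117],[-0.369,0.716,0],1],[[0,0,-0.117],[-0.369,0.716,0],1],[[0,0,-0.117],[-0.369,0.716,0],1],[[0,0,-0.117],[-0.369,0.716,0],1]]' 40
python3 plan.py 566.6 -153.6 5 201.1
```

```text
time_s: 7.0
ee_pos: [567.4, -143.8, 96.4]
orientation: [0.59, -3.084, -0.006]
contact_force: [-0.5, -0.1, 0.1]
opening: 85.1
finger_force: 0.0
now [ 567.4 -143.8   96.4] yaw -158.3 t 7.0 open 85.1 F [-0.5 -0.1  0.1]
turn [0.0012, -0.0002, 0.0031] shift [0.0175, -0.0367, 0.3656] rows>= 2.0
```

```bash
python3 -m handwheel '[[[0,0,0],[0,0,0.1],1],[[0,0,0],[0,0,0.1],1],[[0,0,0],[0,0,0.1],1]]'
python3 plan.py 566.6 -153.6 5 201.1
```

```text
time_s: 7.3
ee_pos: [563.8, -152.8, 72.5]
orientation: [0.572, -3.086, -0.001]
contact_force: [0.1, 0.0, 0.1]
opening: 85.5
finger_force: 0.0
now [ 563.8 -152.8   72.5] yaw -159.0 t 7.3 open 85.5 F [0.1 0.  0.1]
turn [0.0003, -0.0009, -0.0005] shift [-0.01, -0.0071, 0.2701] rows>= 2.0
```

```bash
python3 -m handwheel '[[[0,0,0],[-0.006,-0.003,0.15],1],[[0,0,0],[-0.006,-0.003,0.27],1],[[0,0,0],[-0.006,-0.003,0.27],1]]'
python3 -m handwheel '[[[0,0,0],[0,0,0],0.5],[[0,0,0],[0,0,0],0.4],[[0,0,0],[0,0,0],0.3],[[0,0,0],[0,0,0],0.2],[[0,0,0],[0,0,0],0.1]]' 40
python3 -m handwheel '[[[0,0,0],[0,0,0],0],[[0,0,0],[0,0,0],0],[[0,0,0],[0,0,0],0],[[0,0,0],[0,0,0],0]]'
```

```text
time_s: 7.6
ee_pos: [564.1, -152.6, 3.2]
orientation: [0.572, -3.083, -0.002]
contact_force: [-0.8, 0.2, 0.4]
opening: 85.2
finger_force: 0.0
time_s: 8.1
ee_pos: [568.1, -153.3, 8.6]
orientation: [-0.573, 3.086, -0.001]
contact_force: [-3.5, 0.7, 12.5]
opening: 39.8
finger_force: 39.5
time_s: 8.5
ee_pos: [568.1, -153.3, 8.6]
orientation: [-0.573, 3.086, -0.001]
contact_force: [-3.7, -0.5, 11.9]
opening: 40.2
finger_force: 39.5
```

Opening 40 mm, so this one looks seized. I'll squeeze harder to confirm, then lift.

```bash
python3 -m handwheel '[[[0,0,0],[0,0,0],0],[[0,0,0],[0,0,0],0],[[0,0,0],[0,0,0],0]]' 75
python3 -m handwheel '[[[0,0,0],[0,0,-0.1],0],[[0,0,0],[0,0,-0.25],0],[[0,0,0],[0,0,-0.35],0],[[0,0,0],[0,0,-0.35],0]]' 60
python3 plan.py 507 60 90 201 446 273 90 201 446 273 13 201
```

```text
time_s: 8.8
ee_pos: [568.1, -153.5, 9.1]
orientation: [-0.573, 3.086, -0.001]
contact_force: [-5.0, 0.1, 17.9]
opening: 37.1
finger_force: 73.9
time_s: 9.2
ee_pos: [569.4, -153.4, 98.4]
orientation: [-0.573, 3.082, -0.003]
contact_force: [-0.2, 0.7, -0.9]
opening: 37.1
finger_force: 71.4
now [ 569.4 -153.4   98.4] yaw -159.0 t 9.2 open 37.1 F [-0.2  0.7 -0.9]
turn [-0.0009, 0.0022, 0.0003] shift [-0.0735, 0.8864, 0.0314] rows>= 5.0
turn [0.0, 0.0, 0.0] shift [-0.0775, 0.8829, 0.0] rows>= 5.0
turn [0.0, 0.0, 0.0] shift [0.0, 0.0, 0.308] rows>= 2.0
```

```bash
python3 -m handwheel '[[[0,0,0],[-0.074,0.886,0.03],0],[[0,0,0],[-0.074,0.886,0.03],0],[[0,0,0],[-0.074,0.886,0.03],0],[[0,0,0],[-0.074,0.886,0.03],0],[[0,0,0],[-0.074,0.886,0.03],0]]'
python3 -m handwheel '[[[0,0,0],[-0.077,0.883,0],0],[[0,0,0],[-0.077,0.883,0],0],[[0,0,0],[-0.077,0.883,0],0],[[0,0,0],[-0.077,0.883,0],0],[[0,0,0],[-0.077,0.883,0],0]]'
python3 -m handwheel '[[[0,0,0],[0,0,0],0],[[0,0,0],[0,0,0],0]]'
python3 plan.py 446 273 13 201
python3 - <<'E'
from h import *
a=read_camera("top");b=read_camera("scene"); cv2.imwrite("pics/f.png",np.hstack([cv2.resize(a[140:320,110:290],(400,400)),cv2.resize(b[160:360,370:570],(400,400))])[:,:,::-1])
print(pix("top",[446,273,90]))
E
```

```text
time_s: 9.7
ee_pos: [502.6, 65.5, 85.8]
orientation: [0.582, -3.087, -0.003]
contact_force: [0.8, 0.1, -0.3]
opening: 36.9
finger_force: 71.4
time_s: 10.2
ee_pos: [440.6, 278.6, 86.1]
orientation: [0.583, -3.087, -0.003]
contact_force: [0.3, 0.4, -0.4]
opening: 37.0
finger_force: 71.4
time_s: 10.4
ee_pos: [442.8, 273.4, 85.9]
orientation: [0.576, -3.088, 0.001]
contact_force: [0.0, -0.9, -0.9]
opening: 37.2
finger_force: 71.4
now [442.8 273.4  85.9] yaw -158.9 t 10.4 open 37.2 F [ 0.  -0.9 -0.9]
turn [-0.0002, -0.0002, 0.0007] shift [-0.0115, -0.006, 0.2915] rows>= 2.0
[192.12168755 248.38888823]
```

View pics/f.png

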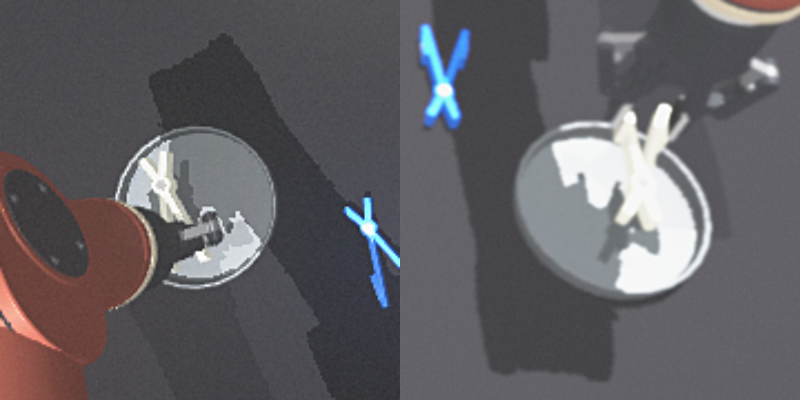

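The clamp hangs straight above the dish, hinge at crop (163,185), well inside the rim. Lowering.

```bash
python3 -m handwheel '[[[0,0,0],[-0.006,0,0.1],0],[[0,0,0],[-0.006,0,0.2],0],[[0,0,0],[-0.006,0,0.26],0],[[0,0,0],[-0.006,0,0.28],0],[[0,0,0],[-0.006,0,0.284],0]]'
python3 -m handwheel '[[[0,0,0],[0,0,0.004],0],[[0,0,0],[0,0,0.008],0],[[0,0,0],[0,0,0.012],0],[[0,0,0],[0,0,0.012],0]]'
```

```text
time_s: 11.0
ee_pos: [444.7, 273.0, 14.9]
orientation: [0.571, -3.088, 0.001]
contact_force: [-0.6, 0.1, -1.0]
opening: 36.8
finger_force: 71.4
time_s: 11.4
ee_pos: [445.0, 274.4, 13.1]
orientation: [-0.574, 3.088, 0.001]
contact_force: [-1.0, -0.8, 6.4]
opening: 37.1
finger_force: 72.1
```

```bash
python3 -m handwheel '[[[0,0,0],[0,0,0],0.55],[[0,0,0],[0,0,0],0.7],[[0,0,0],[0,0,0],0.75],[[0,0,0],[0,0,0],0.75]]' 40
python3 -m handwheel '[[[0,0,0],[0,0,-0.1],0.75],[[0,0,0],[0,0,-0.3],0.9],[[0,0,0],[0,0,-0.36],1],[[0,0,0],[0,0,-0.36],1]]'
python3 plan.py 435 100 100 209.8 416 -66 100 209.8 416 -66 5 209.8
python3 - <<'E'
from h import *
im=read_camera("top")[:,:,::-1]; cv2.imwrite("pics/top2.png",im)
E
```

```text
time_s: 11.8
ee_pos: [444.4, 274.2, 12.1]
orientation: [0.574, -3.089, -0.0]
contact_force: [-0.8, -0.0, 0.7]
opening: 64.0
finger_force: 0.0
time_s: 12.2
ee_pos: [446.0, 275.3, 104.9]
orientation: [-0.573, 3.085, 0.004]
contact_force: [-0.3, -1.0, 0.6]
opening: 85.5
finger_force: 0.0
now [446.  275.3 104.9] yaw -158.9 t 12.2 open 85.5 F [-0.3 -1.   0.6]
turn [0.0005, 0.0015, -0.0486] shift [0.293, -0.6385, 0.017] rows>= 4.0
turn [0.0, 0.0, 0.0] shift [0.3959, -0.5384, 0.0] rows>= 4.0
turn [0.0, 0.0, 0.0] shift [0.0, 0.0, 0.38] rows>= 2.0
```

```bash
python3 -m handwheel '[[[0,0,-0.049],[0.293,-0.638,0.02],1],[[0,0,-0.049],[0.293,-0.638,0.02],1],[[0,0,-0.049],[0.293,-0.638,0.02],1],[[0,0,-0.049],[0.293,-0.638,0.02],1],[[0,0,-0.049],[0.293,-0.638,0.02],1]]' 40
python3 -m handwheel '[[[0,0,0],[0.396,-0.538,0],1],[[0,0,0],[0.396,-0.538,0],1],[[0,0,0],[0.396,-0.538,0],1],[[0,0,0],[0.396,-0.538,0],1],[[0,0,0],[0.396,-0.538,0],1]]'
python3 -m handwheel '[[[0,0,0],[0,0,0],1],[[0,0,0],[0,0,0],1]]'
python3 plan.py 416 -66.5 5 209.8; python3 -c "
from h import *; print(get_obs()['joints'].round(2))
a=read_camera('top');b=read_camera('scene'); cv2.imwrite('pics/g.png',np.hstack([cv2.resize(a[140:320,110:290],(400,400)),cv2.resize(b[60:260,220:420],(400,400))])[:,:,::-1])"
```

```text
time_s: 12.75
ee_pos: [432.1, 94.9, 95.7]
orientation: [0.801, -3.035, 0.001]
contact_force: [0.2, 0.7, 0.2]
opening: 85.8
finger_force: 0.0
time_s: 13.25
ee_pos: [413.9, -68.8, 96.4]
orientation: [0.804, -3.036, 0.0]
contact_force: [0.5, 0.8, 0.3]
opening: 85.5
finger_force: 0.0
time_s: 13.45
ee_pos: [414.7, -65.5, 96.8]
orientation: [0.813, -3.034, 0.0]
contact_force: [-1.4, 0.1, -0.4]
opening: 85.0
finger_force: 0.0
now [414.7 -65.5  96.8] yaw -150.0 t 13.45 open 85.0 F [-1.4  0.1 -0.4]
turn [0.0, -0.0003, 0.0012] shift [-0.0028, -0.0062, 0.367] rows>= 2.0
[-0.61 -0.05  0.65  2.18  0.03  1.    2.12]
```

View pics/g.png

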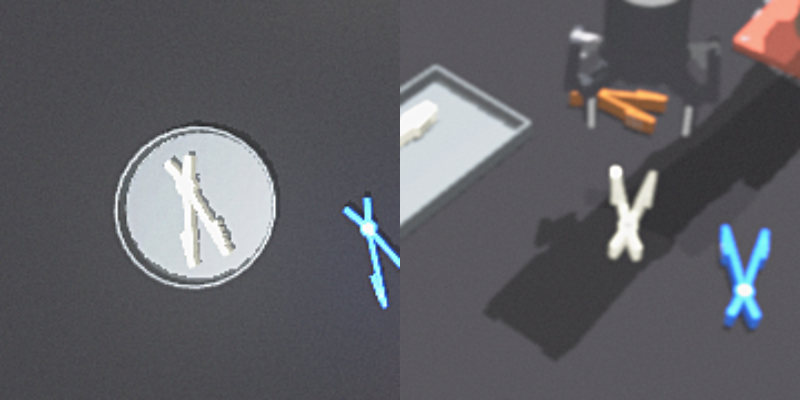

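The seized clamp lies flat in the dish (hinge about (187,183)), and the fingers straddle clamp 3's handles. Descending and squeezing.

```bash
python3 -m handwheel '[[[0,0,0],[-0.003,-0.006,0.18],1],[[0,0,0],[-0.003,-0.006,0.35],1],[[0,0,0],[-0.003,-0.006,0.368],1],[[0,0,0],[-0.003,-0.006,0.368],1]]'
python3 -m handwheel '[[[0,0,0],[0,0,0],0.5],[[0,0,0],[0,0,0],0.4],[[0,0,0],[0,0,0],0.3],[[0,0,0],[0,0,0],0.2],[[0,0,0],[0,0,0],0.1]]' 40
python3 -m handwheel '[[[0,0,0],[0,0,0],0],[[0,0,0],[0,0,0],0],[[0,0,0],[0,0,0],0],[[0,0,0],[0,0,0],0]]' 50
```

```text
time_s: 13.95
ee_pos: [415.2, -67.8, 4.9]
orientation: [0.81, -3.032, 0.001]
contact_force: [0.1, -0.2, 0.1]
opening: 85.8
finger_force: 0.0
time_s: 14.45
ee_pos: [417.0, -67.9, 6.4]
orientation: [-0.809, 3.034, 0.001]
contact_force: [-3.9, -0.4, 15.2]
opening: 20.1
finger_force: 38.5
time_s: 14.85
ee_pos: [417.0, -67.9, 6.5]
orientation: [-0.809, 3.034, 0.001]
contact_force: [-3.8, -0.5, 17.7]
opening: 19.3
finger_force: 48.3
```

Shut at 19 mm: free. Lifting and moving to the tray.

```bash
python3 -m handwheel '[[[0,0,0],[0,0,-0.1],0],[[0,0,0],[0,0,-0.25],0],[[0,0,0],[0,0,-0.34],0],[[0,0,0],[0,0,-0.34],0]]'
python3 plan.py 465 -165 88 195 480 -273 88 180 480 -273 10 180
```

```text
time_s: 15.25
ee_pos: [418.1, -67.8, 93.1]
orientation: [-0.808, 3.03, 0.001]
contact_force: [0.3, 0.5, -1.2]
opening: 18.9
finger_force: 49.9
now [418.1 -67.8  93.1] yaw -150.1 t 15.25 open 18.9 F [ 0.3  0.5 -1.2]
turn [-0.0001, 0.0019, 0.0826] shift [0.0311, -0.4306, 0.0209] rows>= 3.0
turn [0.0, 0.0, 0.0833] shift [0.0539, -0.4328, 0.0] rows>= 3.0
turn [0.0, 0.0, 0.0] shift [0.0, 0.0, 0.312] rows>= 2.0
```

```bash
python3 -m handwheel '[[[0,0,0.083],[0.031,-0.431,0.02],0],[[0,0,0.083],[0.031,-0.431,0.02],0],[[0,0,0.083],[0.031,-0.431,0.02],0],[[0,0,0.083],[0.031,-0.431,0.02],0]]'
python3 -m handwheel '[[[0,0,0.083],[0.054,-0.433,0],0],[[0,0,0.083],[0.054,-0.433,0],0],[[0,0,0.083],[0.054,-0.433,0],0],[[0,0,0.083],[0.054,-0.433,0],0],[[0,0,0.083],[0.054,-0.433,0],0]]'
python3 plan.py 480 -273 10 180
python3 - <<'E'
from h import *
a=read_camera("top");b=read_camera("scene"); cv2.imwrite("pics/k.png",np.hstack([cv2.resize(a[140:320,340:520],(400,400)),cv2.resize(b[40:240,120:320],(400,400))])[:,:,::-1])
E
```

```text
time_s: 15.65
ee_pos: [462.5, -167.0, 84.2]
orientation: [0.404, -3.113, 0.002]
contact_force: [-0.7, 1.6, -1.0]
opening: 19.0
finger_force: 49.9
time_s: 16.15
ee_pos: [477.4, -271.3, 84.5]
orientation: [0.003, -3.14, -0.003]
contact_force: [-0.6, -0.2, -1.4]
opening: 18.7
finger_force: 50.0
now [ 477.4 -271.3   84.5] yaw -179.9 t 16.15 open 18.7 F [-0.6 -0.2 -1.4]
turn [0.0005, -0.0003, 0.0006] shift [-0.0106, -0.0073, 0.298] rows>= 2.0
```

View pics/k.png

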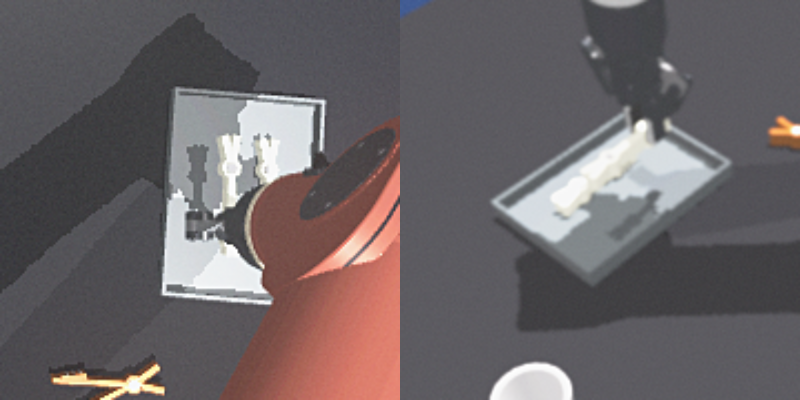

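The held clamp (hinge at crop (230,167), raised) comes down left of the first one (267,168) with clear space between. Lowering.

```bash
python3 -m handwheel '[[[0,0,0],[-0.01,-0.004,0.1],0],[[0,0,0],[-0.01,-0.004,0.2],0],[[0,0,0],[-0.01,-0.004,0.27],0],[[0,0,0],[-0.01,-0.004,0.285],0],[[0,0,0],[-0.01,-0.004,0.289],0]]'
python3 -m handwheel '[[[0,0,0],[0,0,0.004],0],[[0,0,0],[0,0,0.008],0],[[0,0,0],[0,0,0.008],0]]'
```

```text
time_s: 16.75
ee_pos: [480.4, -273.1, 12.9]
orientation: [0.002, -3.141, -0.001]
contact_force: [-0.6, 0.1, -0.4]
opening: 19.4
finger_force: 50.0
time_s: 17.05
ee_pos: [480.8, -274.2, 11.5]
orientation: [-0.0, 3.141, -0.0]
contact_force: [-0.4, -0.7, -0.7]
opening: 19.1
finger_force: 50.0
```

```bash
python3 -m handwheel '[[[0,0,0],[0,0,0.003],0],[[0,0,0],[0,0,0.006],0],[[0,0,0],[0,0,0.006],0]]'
```

```text
time_s: 17.35
ee_pos: [480.7, -274.4, 10.6]
orientation: [0.0, 3.141, 0.001]
contact_force: [-4.8, 3.6, 14.7]
opening: 18.7
finger_force: 51.6
```

```bash
python3 -m handwheel '[[[0,0,0],[0,0,0],0.3],[[0,0,0],[0,0,0],0.4],[[0,0,0],[0,0,0],0.4],[[0,0,0],[0,0,0],0.4]]'
python3 -m handwheel '[[[0,0,0],[0,0,-0.1],0.4],[[0,0,0],[0,0,-0.3],0.4],[[0,0,0],[0,0,-0.5],0.6],[[0,0,0],[0,0,-0.6],1],[[0,0,0],[0,0,-0.6],1]]'
python3 plan.py 480 -100 160 180
```

```text
time_s: 17.75
ee_pos: [480.3, -274.3, 9.3]
orientation: [0.0, -3.141, 0.0]
contact_force: [-0.1, -0.8, 0.9]
opening: 34.0
finger_force: 0.0
time_s: 18.25
ee_pos: [482.2, -275.4, 163.1]
orientation: [0.0, 3.136, -0.002]
contact_force: [-0.5, -0.6, 0.1]
opening: 75.9
finger_force: 0.0
now [ 482.2 -275.4  163.1] yaw 180.0 t 18.25 open 75.9 F [-0.5 -0.6  0.1]
turn [-0.0004, 0.0019, -0.0] shift [0.009, 0.7016, 0.0115] rows>= 4.0
```

```bash
python3 -m handwheel '[[[0,0,0],[0,0.7,0],1],[[0,0,0],[0,0.7,0],1],[[0,0,0],[0,0.7,0],1],[[0,0,0],[0,0.7,0],1],[[0,0,0],[0,0.7,0],1]]'
python3 - <<'E'
from h import *
a=read_camera("top");b=read_camera("scene"); cv2.imwrite("pics/m.png",np.hstack([cv2.resize(a[140:320,340:520],(400,400)),cv2.resize(b[40:240,120:320],(400,400))])[:,:,::-1])
E
```

```text
time_s: 18.75
ee_pos: [480.1, -94.6, 158.5]
orientation: [0.011, -3.14, -0.002]
contact_force: [0.8, -1.1, -1.1]
opening: 85.6
finger_force: 0.0
```

View pics/m.png

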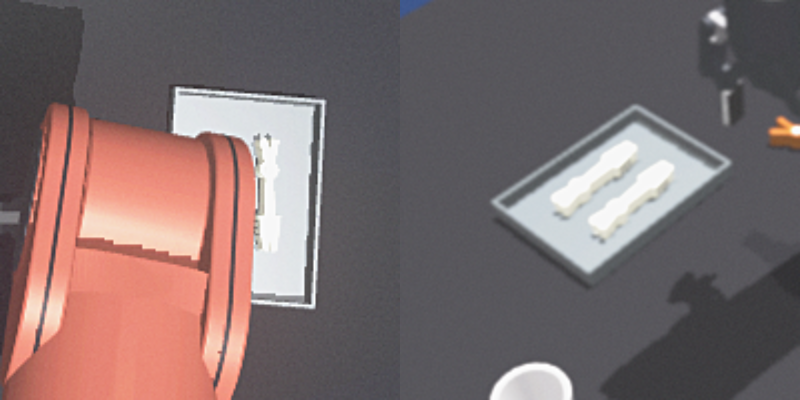

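The scene crop shows both shut clamps lying flat side by side in the tray, at (595,178) and (632,200), and the arm is clear. Handing in.

```bash
python3 -c "
from rig import *
print(close_job())"
```

```text
the job is handed in; nothing more can be done
None
```

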